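# Slide the crumb tray home under the slatted bread board

### The arm

A 6-joint arm with a two-finger parallel gripper is mounted at the origin on the work surface. World frame = base frame: x ahead of the robot, y to its left, z up, the work surface at z = 0. Lengths are in m, angles in rad, forces in N, time in s.
With the tool pointing down it reaches from about 0.25 to 0.725 m from the base axis. Payload 4 kg.
Tool frame: the origin (TCP) lies at the very end of the fingers, on their centre line; the grasp point (between the pads) lies 19 mm behind it; z points along the fingers, y is the line along which they close (so a half turn about z gives the same grasp; the last joint's range is limited). The gripper opens to 85 mm and grips with 20 to 120 N. Pads are 22 mm wide; open, the fingers measure 114 mm over their backs; the gripper's body (76 mm by 85 mm) begins 54 mm behind the grasp point. The pads swing forward as they close: fully open they stand 13 mm farther back than shut.
Start: joints at [1.323, 0.241, 0.005, 1.335, 0, 1.571], TCP at [0.123, 0.485, 0.231] pointing down, gripper open.
Joint ranges: [-2.72, 2.72], [-1.05, 1.87], [-1.09, 1.28], [-1.99, 2.15], [-1.42, 1.44], [-3.14, 3.14]. Speed limits (rad/s): [2.79, 2.79, 3.14, 3.14, 3.14, 3.14].

### API

Orientations are given as a unit quaternion [x, y, z, w].
In Python, from workcell import bot, vision, workorder gives the robot as it stands.
- The arm moves only by the shell command python3 -m creep 'ROWS' [OPENING]. ROWS is JSON, a list of rows, each a list of 2 entries, a list of its own where there are three numbers: the shift along the tool's x, y, z in mm, then the turn, a rotation vector about the tool's x, y, z in rad. In form: [[[dx, dy, dz], [wx, wy, wz]], ...]. A call has 1 to 12 rows; each row shifts and turns the commanded pose from where the row before left it, along the tool's axes as they then stand; what a row does not reach is not made up. A row lasts 1/8 s, in which the tool goes at most 62.5 mm and 10.7 degrees, less where a joint would pass 70% of its speed; a pose out of reach is approached as far as the arm can. A call is refused whole if a number of a shift passes 62.5 or a number of a turn 0.188, either way. A call with a gripper value outside its range is refused whole. OPENING is the finger opening in mm, from 0 to 85.4, set as the call begins (- or left out, the last holds). The fingers move at their own pace and stop on an object; the grip force is fixed at half the most. Time passes only in rows, so rows that do not move let the fingers close. It gives the time, the measured TCP pose, the force, the opening and the grip force at its end, in the units of the state.
- bot.get_obs(): the state, without advancing time (a new reading comes with each control period).
- vision.camera(name): name is "side" or "top"; returns a dict with "image" (420x560x3 uint8, blue, green, red), "z_map" (420x560 float32, m along the optical axis (not along the pixel's ray), 0 where there is no reading), "K" (3x3 intrinsics, pixels), "rvec" (rotation vector, rad) and "tvec" (3), from world to camera coordinates, as OpenCV has them. Camera axes: x right, y down, z forward; pixel columns grow to the right and rows downward; lengths in m; the calibration is good to about 2 mm. A picture is of the moment at which its call begins.
- workorder.job_done(): hands the job in; it is judged then, once.
Trained networks look in a picture, given as the dict that the camera call returned (one of the last four; its "shot" number tells which), for a name from the list of things; names that differ only in an ending like _2 or _b are one class to them, and where a whole thing is asked for, a point or a joint stands for the part that bears it (a point fixed in the world has none). Each returns a list of dicts, best first, with "score" (0 to 1); they miss things now and then, are a little off and sometimes report something else, mostly with a low value. They report only what shows in the picture. A call takes as long as a camera call.
- vision.spot_in(picture, query): "position" ([column, row] in pixels, amid what is visible of it).
- vision.place_of(picture, query): "position" ([column, row] in pixels: a listed point, or the origin of a listed thing).
The state is a dict: "clock": time; "joint_pos": joint angles; "joint_vel": joint speeds; "tau": joint torques, N m; "eef_pos": TCP position; "tool_rot": TCP orientation; "ft_force": force on the tool from outside, world axes, zero at the start; "ft_torque": the same for the moment, N m; "grip_width": finger opening in m; "grasp_force": force on a finger pad.
Only numpy, scipy, OpenCV 4.12 (cv2) and the standard library are available. Lean on these libraries where they do the work, as an engineer would, in place of code of your own. Each camera call takes 0.05 s, during which the arm holds its last target. There are 200 camera calls.

### The job

The emptied crumb tray belongs back under the slatted bread board: bring its far end into the board's open end and slide it in under the slats until the red spring catch drops behind its back wall and it sits home against the rubber stop, then let go of the knob. The stop sits on thin sheet metal and the tray jams if forced, so feed it straight with a light, steady push and do not ram it. Leave the loaf on the board and everything else on the counter where it is.

Things in the scene. Friction and masses are not known exactly. Their poses are not given: they have to be found in the camera images.
- board: Slatted beech bread board, 240 x 290 mm, 45 mm high (a plate on it reaches 48), fixed to the counter. Under it runs a tunnel open at one end only: 184 mm wide between the side rails, 27 mm high from counter to slats. Origin: on the counter under its middle; z up; +y is the way the tray slides in; the open end is at y = -145 mm. More than 25 N between tray and board scores the wood.
- mouth (a point): Centre of the board's open end, on the counter (board frame 0, -145 mm, 0). In the first 25 mm the rails are chamfered, so the mouth is about 198 mm wide. The tray slides on the counter itself, no sill.
- stop_mean (a point): Mean place of the rubber stop's face in the tunnel (board frame 0, 90, 13 mm). The stop and the catch sit on one thin sheet-metal bracket, adjustable in long slots, so the real stop lies up to 12 mm before or beyond this point along y. It is not measured: feel for it.
- buffer (a joint): Rubber stop: how far it is squashed by the tray, in m, along the board's +y; 0 when free. It takes 12 N per mm; beyond 2 mm (about 24 N) the sheet-metal bracket behind it bends.
- catch (a joint): Red spring catch, a round nose 24 mm in diameter hanging in the middle gap of the slats, 11 mm before the stop: its lift in m. The tray's back wall lifts it 0.0025 over some 18 mm of travel, then it drops to 0 behind the wall, about 1 mm before the wall meets the stop. Lifting it takes 3 to 7 N of push, on top of 2 to 4 N sliding friction; only the stop resists more.
- tray: Crumb tray of bright sheet steel, open on top, 180 mm wide (x), 250 long (y), 24 high, walls and floor 3 mm, 0.3 to 0.5 kg, lying on the counter. Origin: centre of its underside; z up; +y points to the far end, which goes in first; the knob is at the -y end. In the tunnel it has 2 mm play each side and 3 mm headroom. Home, its knob end sticks out 3 to 27 mm from the board.
- tray_end (a point): Middle of the bottom edge of the tray's far (leading) end, 125 mm from the tray's origin along +y; this end wall is the one the catch drops behind.
- knob (a point): Centre of the wooden knob's round head, outside the tray's near end: 25 mm diameter, 20 mm long along the tray's y, axis level, 13.5 mm above the counter, 147 mm from the tray's origin along -y. A 14 mm thick neck, 12 mm long, joins it to the tray. Pinch it from above across the tray's width; it is rigid with the tray.
- loaf: Cut half of a golden box loaf, 90 x 130 x 95 mm, standing loose on the closed-end half of the board; origin at its underside. Bystander.
- bread_knife: Bread knife lying on the counter, 315 mm long, black handle; origin on the counter near its middle. Bystander.
- crumb_brush: Crumb brush with wooden handle, 200 mm long, lying on the counter. Bystander.
- tongs: Steel pastry tongs, 260 mm long, lying on the counter. Bystander.
- basket_a: Dark round basket, 156 mm across, about 145 mm high with its pretzel sticks. Bystander.
- basket_b: A second basket like it. Bystander.
- jam_jar: Amber jar with red cap, 66 mm across, 95 mm high. Bystander.

How it is judged:
By the outcome, as a careful person would: the job done as asked, in the order asked, and still so for the second after the job is handed in, with the robot touching nothing.
It also fails if it takes over 61 s, if anything falls off the work surface, if the arm or the gripper's body presses on something with over 40 N, if the wrist force passes 120 N, or if a joint passes its speed limit or range.

## Working session

There is one attempt and no reset: what is moved stays moved. The work goes in short steps, Python scripts to look and compute and a shell command to move; the robot and the scene stay as the last step left them, time stands still between calls to the robot, and variables do not carry over. Pictures are saved under pics/ and viewed, at most 10 in all, crops included, and the job is handed in when it is done.

```bash
mkdir -p pics; cat > h.py <<'E'
import numpy as np, cv2
from workcell import bot, vision, workorder
def cam(n):
    p=vision.camera(n); R=cv2.Rodrigues(np.array(p["rvec"],float))[0]; return p,R,np.array(p["tvec"],float).ravel(),np.array(p["K"])
def ray(c,px,z):
    p,R,t,K=c; d=R.T@np.linalg.solve(K,[px[0],px[1],1]); o=-R.T@t
    return o+d*(z-o[2])/d[2]
def proj(c,P):
    p,R,t,K=c; q=K@(R@np.array(P,float)+t); return q[:2]/q[2]
def cloud(c):
    p,R,t,K=c; z=p["z_map"]; v,u=np.mgrid[:z.shape[0],:z.shape[1]]
    X=np.stack([(u-K[0,2])/K[0,0]*z,(v-K[1,2])/K[1,1]*z,z],-1); W=(X-t)@R; W[z==0]=np.nan; return W
E
python3 - <<'E'
from h import *
np.set_printoptions(precision=4,suppress=True)
for n in("top","side"):
    c=cam(n); cv2.imwrite(f"pics/{n}0.png",c[0]["image"])
    print(n, -c[1].T@c[2])
    for q,z in(("board",0),("mouth",0),("stop_mean",.013),("tray",0),("tray_end",0),("knob",.0135),("loaf",.048)):
        for r in vision.place_of(c[0],q)[:2]: print(q,r["position"],round(r["score"],2),ray(c,r["position"],z))
o=bot.get_obs();print(o)
E
```

```text
top [ 0.4492 -0.0017  1.2074]
board [466.8, 230.8] 0.66 [ 0.5505 -0.5408  0.    ]
board [221.7, 240.3] 0.65 [0.5102 0.1847 0.    ]
mouth [269.8, 243.6] 0.88 [0.5029 0.0423 0.    ]
mouth [217.9, 239.1] 0.74 [0.5136 0.1961 0.    ]
stop_mean [189.2, 237.9] 0.71 [0.515  0.2782 0.013 ]
tray_end [319.2, 236.2] 0.75 [ 0.5272 -0.1034  0.    ]
tray_end [361.6, 245.7] 0.38 [ 0.5013 -0.2286  0.    ]
knob [412.9, 257.9] 0.67 [ 0.4679 -0.3747  0.0135]
loaf [192.4, 211.9] 0.96 [0.5876 0.2645 0.048 ]
side [0.1263 1.2024 1.3058]
board [293.2, 272.8] 0.73 [0.5083 0.1997 0.    ]
mouth [312.4, 242.5] 0.56 [0.496  0.0592 0.    ]
stop_mean [280.5, 291.9] 0.56 [0.5132 0.291  0.013 ]
tray [340.5, 185.2] 0.62 [ 0.4961 -0.2419  0.    ]
tray_end [317.7, 210.5] 0.87 [ 0.5293 -0.0879  0.    ]
knob [363.0, 163.4] 0.82 [ 0.4514 -0.3749  0.0135]
knob [271.8, 172.4] 0.47 [ 0.7485 -0.2032  0.0135]
loaf [260.6, 269.8] 0.65 [0.5888 0.2615 0.048 ]
{'clock': 0.8, 'joint_pos': array([1.323 , 0.2406, 0.005 , 1.3352, 0.    , 1.5708]), 'joint_vel': array([-0.0009, -0.0024, -0.0015,  0.0002, -0.0006, -0.0005]), 'tau': array([ -0.0019, -37.2151,  25.2679,   0.0009,  -0.0002,   0.    ]), 'eef_pos': array([0.1226, 0.4847, 0.2313]), 'tool_rot': array([0.1236, 0.9923, 0.    , 0.    ]), 'ft_force': array([-0.1649, -0.1299,  0.7138]), 'ft_torque': array([ 0.0245,  0.007 , -0.0504]), 'grasp_force': 0.0, 'grip_width': 0.0859326076470541}
```

View pics/top0.png

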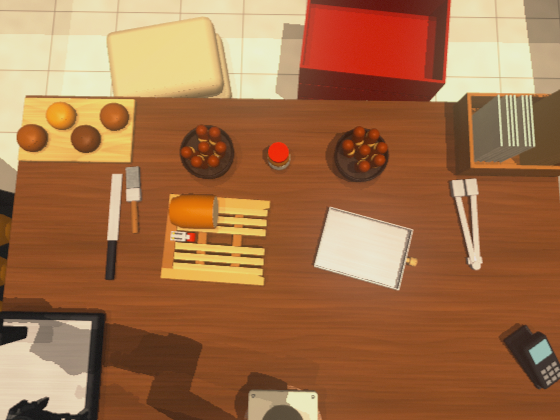

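View pics/side0.png

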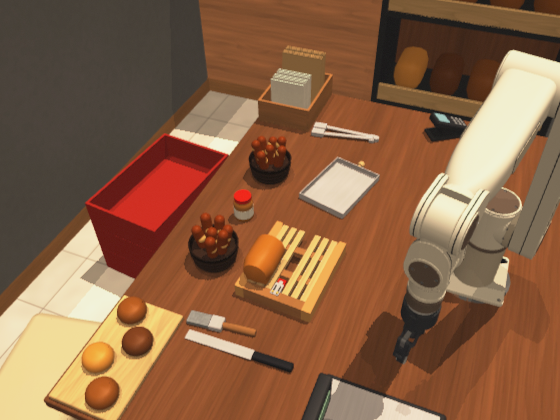

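The top view shows the board at cols 165–270, rows 195–283, with its mouth on the right at about (269,243) and the red catch at (183,237). The tray spans about (315–412, 208–288), with the knob at (412,262), and is turned about 13°. The path between the two is clear. Next I'll fit rectangles to the depth.

```bash
cat >> h.py <<'E'
def rect(W,zl,zh,box):
    m=(W[...,2]>zl)&(W[...,2]<zh)&(W[...,0]>box[0])&(W[...,0]<box[1])&(W[...,1]>box[2])&(W[...,1]<box[3])
    k=cv2.morphologyEx(m.astype(np.uint8),cv2.MORPH_OPEN,np.ones((2,2),np.uint8)); m=m&(k>0)
    P=W[m][:,:2]; r=cv2.minAreaRect((P*1000).astype(np.float32)); return P,r
E
python3 - <<'E'
from h import *
np.set_printoptions(precision=1,suppress=True)
for n in("top","side"):
    c=cam(n);W=cloud(c)
    for nm,zl,zh,b in(("board",.036,.056,(.36,.68,.02,.38)),("tray",.012,.034,(.34,.68,-.40,-.06)),("trayfloor",-.002,.010,(.45,.5,-.27,-.2))):
        P,r=rect(W,zl,zh,b); print(n,nm,len(P),np.array(r[0]),np.array(r[1]),r[2]); print(cv2.boxPoints(r))
    # tray by brightness
    g=c[0]["image"].astype(int); m=((g.min(2)>110)).astype(np.uint8)
    k,l,s,ce=cv2.connectedComponentsWithStats(m)
    for i in range(1,k):
        if s[i,4]>1500:
            ct=cv2.findContours((l==i).astype(np.uint8),0,2)[0][0][:,0]
            Q=np.array([ray(c,p,.024)[:2]*1000 for p in ct],np.float32); r=cv2.minAreaRect(Q); print("bright",s[i],r)
E
```

```text
top board 5022 [512.  195.4] [287.5 237.4] 86.98123931884766
[[385.9  58.1]
 [623.   45.6]
 [638.1 332.7]
 [401.  345.2]]
top tray 220 [ 492.1 -244.5] [278.9 175.6] 74.974609375
[[ 371.1 -356.4]
 [ 540.8 -401.9]
 [ 613.1 -132.6]
 [ 443.4  -87. ]]
top trayfloor 349 [ 473.7 -237.3] [65.1 46.7] 89.99671936035156
[[ 450.4 -269.8]
 [ 497.1 -269.8]
 [ 497.1 -204.7]
 [ 450.4 -204.7]]
bright [    0     0   307   192 30436] ((955.9920654296875, 422.3104553222656), (612.4247436523438, 966.9408569335938), 0.9213951826095581)
bright [ 430    0  130  102 9524] ((1112.32958984375, -638.5294189453125), (333.90838623046875, 409.4893493652344), 0.921412467956543)
bright [ 314  207   99   83 5425] ((495.329833984375, -229.6636962890625), (252.82362365722656, 181.95420837402344), 75.41592407226562)
bright [   0  320   92  100 6830] ((146.72598266601562, 660.25537109375), (257.99774169921875, 253.1460418701172), 3.2072277069091797)
side board 3497 [509.9 202.7] [295.6 238.5] 86.95873260498047
[[383.   61.4]
 [621.2  48.8]
 [636.8 344. ]
 [398.7 356.7]]
side tray 264 [ 489.6 -233.7] [287.1 181.9] 75.4012
[... 197 characters left out ...]
 491.4 -202.1]]
bright [  412    50   148   193 11059] ((-10.922935485839844, -770.6661376953125), (1363.9530029296875, 289.552490234375), 81.66771697998047)
bright [ 170   96   88   59 2450] ((1060.842529296875, -426.82720947265625), (368.3681640625, 282.750732421875), 84.90636444091797)
bright [ 300  157   79   57 2127] ((494.371337890625, -223.39508056640625), (255.64146423339844, 182.41001892089844), 75.3495864868164)
bright [    0   220   134   200 14358] ((1023.6812133789062, 581.4439697265625), (650.5496826171875, 387.2750244140625), 89.96695709228516)
bright [ 325  379  115   41 2490] ((143.1094970703125, 538.1021728515625), (268.6106872558594, 105.53355407714844), 8.235005378723145)
```

```bash
python3 -m creep '[[[-56,-9,0],[0,0,0.088]],[[-56,-9,0],[0,0,0.088]],[[-56,-9,0],[0,0,0.088]],[[-56,-9,0],[0,0,0.088]],[[-56,-9,0],[0,0,0.088]],[[-56,-9,0],[0,0,0.088]],[[-56,-9,0],[0,0,0.088]],[[-56,-9,0],[0,0,0.088]],[[-56,-9,0],[0,0,0.088]]]' 85
```

```text
clock: 2.02
eef_pos: [0.4845, 0.1408, 0.2314]
tool_rot: [0.498, 0.867, 0.0, 0.0]
ft_force: [0.4, -0.1, -1.5]
grip_width: 0.0852
grasp_force: 0.0
```

```bash
python3 -m creep '[[[-56,-9,0],[0,0,0.088]],[[-56,-9,0],[0,0,0.088]],[[-56,-9,0],[0,0,0.088]],[[-56,-9,0],[0,0,0.088]],[[-56,-9,0],[0,0,0.088]],[[-56,-9,0],[0,0,0.088]],[[-56,-9,0],[0,0,0.088]],[[-56,-9,0],[0,0,0.088]],[[0,0,0],[0,0,0]]]'
cat >> h.py <<'E'
from scipy.spatial.transform import Rotation as Ro
def goto(xyz,yaw):  # yaw: tool y axis along (cos,sin) of tray x axis; prints tool-frame shift (mm) & turn
    o=bot.get_obs(); R=Ro.from_quat(o["tool_rot"]); a=np.radians(yaw)
    y=np.array([np.cos(a),np.sin(a),0]); z=np.array([0,0,-1.]); T=Ro.from_matrix(np.c_[np.cross(y,z),y,z])
    print("at",np.round(o["eef_pos"]*1000,1),"y-yaw",np.degrees(np.arctan2(*R.as_matrix()[[1,0],1])).round(2))
    print("shift mm",np.round(R.inv().apply(np.array(xyz)-o["eef_pos"])*1000,1),"turn",np.round((R.inv()*T).as_rotvec(),4))
E
python3 - <<'E'
from h import *
goto([.458,-.369,.1],-14.6)
c=cam("top"); cv2.imwrite("pics/top1.png",cv2.resize(c[0]["image"][180:320,280:460],None,fx=4,fy=4,interpolation=cv2.INTER_CUBIC))
for n in("top","side"):
    if n=="side": c=cam(n)
    for r in vision.place_of(c[0],"knob")[:2]: print(n,r["position"],round(r["score"],2),ray(c,r["position"],.0135))
    print(proj(c,[.458,-.369,.0135]), proj(c,[.4953,-.2273,0.024]))
E
```

```text
clock: 3.15
eef_pos: [0.5103, -0.3052, 0.2307]
tool_rot: [0.768, 0.641, -0.0, 0.0]
ft_force: [-0.1, 0.0, 0.4]
grip_width: 0.0851
grasp_force: 0.0
at [ 510.3 -305.2  230.7] y-yaw -10.29
shift mm [-72.  -40.  130.8] turn [-0.0004  0.0006  0.0752]
top [413.6, 259.6] 0.94 [ 0.46304793 -0.37659805  0.0135    ]
top [115.4, 231.9] 0.52 [0.52885125 0.49539763 0.0135    ]
[411.02664825 261.31067997] [362.71948381 247.4370136 ]
[360.85299934 163.92238262] [339.9110026  182.73053516]
```

```bash
python3 - <<'E'
import cv2
i=cv2.imread("pics/top0.png")[190:310,300:440]
cv2.imwrite("pics/crop0.png",cv2.resize(i,None,fx=5,fy=5,interpolation=cv2.INTER_CUBIC))
E
```

```text
(no output)
```

View pics/crop0.png

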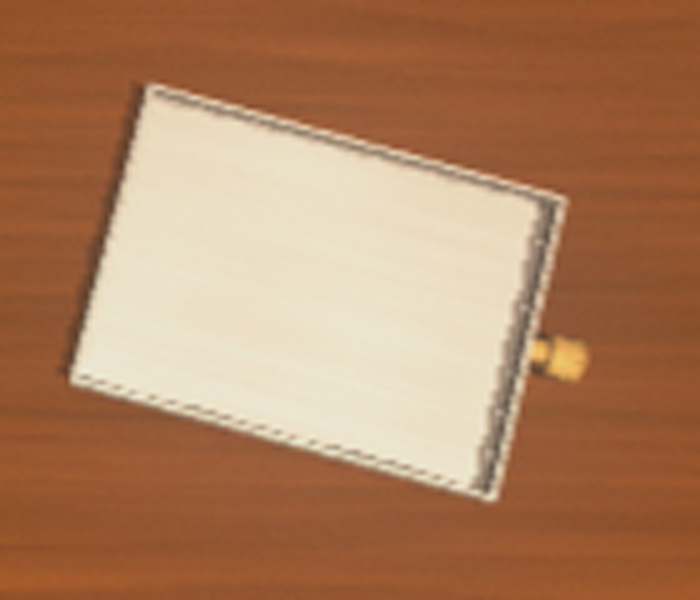

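The zoomed crop shows the knob head at about px (413.2,261.2) and the tray centre at about (363.6,247.8). That puts the knob at about (0.457,-0.373), which agrees with the tray fit. Moving above it.

```bash
python3 -m creep '[[[-25,-13,43],[0,0,0.025]],[[-25,-13,43],[0,0,0.025]],[[-25,-13,43],[0,0,0.025]],[[0,0,0],[0,0,0]]]' 60
python3 - <<'E'
from h import *
goto([.457,-.373,.004],-14.6)
c=cam("side"); i=c[0]["image"][110:250,270:450]
cv2.imwrite("pics/side1.png",cv2.resize(i,None,fx=4,fy=4,interpolation=cv2.INTER_CUBIC))
print(proj(c,bot.get_obs()["eef_pos"]),proj(c,[.457,-.373,.0135]))
E
```

```text
clock: 3.85
eef_pos: [0.4559, -0.3647, 0.0985]
tool_rot: [0.789, 0.614, -0.001, -0.004]
ft_force: [0.6, -0.1, -0.4]
grip_width: 0.0599
grasp_force: 0.0
at [ 455.9 -364.7   98.5] y-yaw -14.2
shift mm [-8.1  3.9 94.4] turn [-0.0081 -0.0036  0.007 ]
[362.71121946 145.6739537 ] [361.41038598 163.35088199]
```

View pics/side1.png

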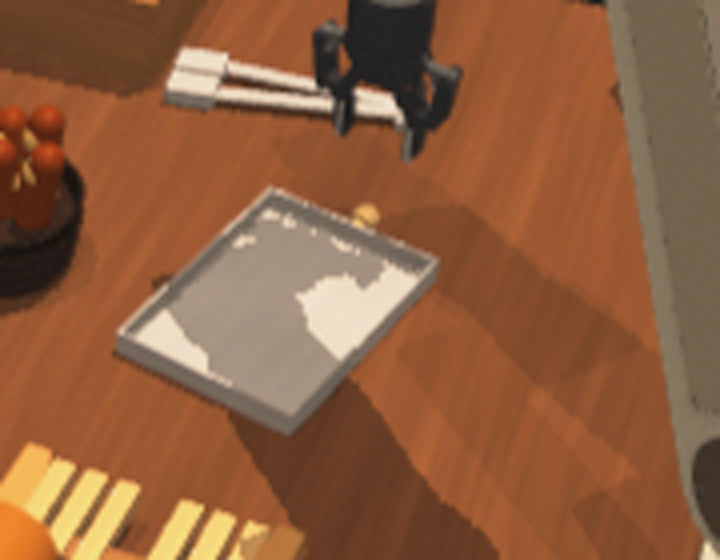

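In the side crop the knob is at px (361.6,163.4), and my estimate projects to (361.4,163.4), so the two agree. Descending.

```bash
python3 -m creep '[[[-4,2,24],[-0.004,-0.002,0.004]],[[-4,2,24],[-0.004,-0.002,0.003]],[[0,0,22],[0,0,0]],[[0,0,14],[0,0,0]],[[0,0,6],[0,0,0]],[[0,0,0],[0,0,0]]]' 60
python3 -c "
from h import *
goto([.457,-.373,.004],-14.6)"
```

```text
clock: 4.65
eef_pos: [0.4617, -0.3761, 0.0129]
tool_rot: [0.791, 0.612, 0.001, 0.005]
ft_force: [-0.4, -0.2, -0.3]
grip_width: 0.0598
grasp_force: 0.0
at [ 461.7 -376.1   12.9] y-yaw -14.56
shift mm [ 1.8 -5.4  8.8] turn [0.0088 0.0043 0.0007]
```

```bash
python3 -m creep '[[[2,-5,5],[0.008,0.004,0]],[[0,0,4],[0,0,0]],[[0,0,0],[0,0,0]],[[0,0,0],[0,0,0]]]' 60
python3 -c "
from h import *
goto([.457,-.373,.004],-14.6)"
```

```text
clock: 5.15
eef_pos: [0.4567, -0.3732, 0.0034]
tool_rot: [0.791, 0.611, 0.0, 0.0]
ft_force: [0.0, 0.4, 1.5]
grip_width: 0.0598
grasp_force: 0.0
at [ 456.7 -373.2    3.4] y-yaw -14.62
shift mm [ 0.2  0.2 -0.6] turn [ 0.0002  0.0001 -0.0003]
```

```bash
python3 -m creep '[[[0,0,0],[0,0,0]],[[0,0,0],[0,0,0]],[[0,0,0],[0,0,0]],[[0,0,0],[0,0,0]],[[0,0,0],[0,0,0]]]' 10
python3 - <<'E'
from h import *
o=bot.get_obs();print(o["eef_pos"],o["ft_force"],o["ft_torque"])
for n in("top","side"):
    c=cam(n)
    for q in("tray_end","knob","tray","mouth"):
        for r in vision.place_of(c[0],q)[:1]: print(n,q,r["position"],round(r["score"],2),ray(c,r["position"],.0135 if q=="knob" else 0))
    g=c[0]["image"].astype(int)
    if n=="top":
        m=(g.min(2)>110).astype(np.uint8);k,l,s,ce=cv2.connectedComponentsWithStats(m)
        for i in range(1,k):
            if s[i,4]>1500 and 240<s[i,0]<400 and s[i,1]>150:
                ct=cv2.findContours((l==i).astype(np.uint8),0,2)[0][0][:,0]
                print(cv2.minAreaRect(np.array([ray(c,p,.024)[:2]*1000 for p in ct],np.float32)))
E
```

```text
clock: 5.78
eef_pos: [0.4571, -0.3733, 0.0038]
tool_rot: [0.791, 0.611, 0.0, 0.0]
ft_force: [-0.1, 0.7, 4.2]
grip_width: 0.0226
grasp_force: 58.8
[ 0.4570588  -0.37332466  0.0037803 ] [-0.0702387   0.69308281  4.19993283] [ 0.0940569   0.08115834 -0.0120868 ]
top tray_end [320.7, 232.3] 0.63 [ 0.53880119 -0.1078205   0.        ]
top knob [414.0, 260.2] 0.67 [ 0.46134061 -0.37771082  0.0135    ]
top tray [364.6, 246.1] 0.63 [ 0.50025397 -0.23745906  0.        ]
top mouth [267.5, 243.3] 0.59 [0.50365876 0.04912513 0.        ]
((495.2058410644531, -229.37478637695312), (252.52491760253906, 181.3540496826172), 74.79769134521484)
((247.041748046875, -528.0955810546875), (214.66770935058594, 569.1888427734375), 65.60651397705078)
((60.88551712036133, -222.9330291748047), (167.18130493164062, 244.9252471923828), 47.69957733154297)
side tray_end [319.2, 209.8] 0.83 [ 0.52561755 -0.09308834  0.        ]
side knob [363.6, 166.4] 0.78 [ 0.44451009 -0.35869851  0.0135    ]
side tray [340.8, 187.1] 0.68 [ 0.49200663 -0.23245292  0.        ]
side mouth [313.2, 242.2] 0.57 [0.49399442 0.05696326 0.        ]
```

```bash
python3 -m creep '[[[6,0.4,0],[0,0,-0.009]],[[12.5,0.9,0],[0,0,-0.0185]],[[12.5,0.9,0],[0,0,-0.0185]],[[12.5,0.9,0],[0,0,-0.0185]],[[12.5,0.9,0],[0,0,-0.0185]],[[12.5,0.9,0],[0,0,-0.0185]],[[12.5,0.9,0],[0,0,-0.0185]],[[12.5,0.9,0],[0,0,-0.0185]],[[12.5,0.9,0],[0,0,-0.0185]],[[12.5,0.9,0],[0,0,-0.0185]],[[12.5,0.9,0],[0,0,-0.0185]],[[7,0.4,0],[0,0,-0.008]]]'
python3 -m creep '[[[0,0,0],[0,0,0]]]'
cat > m.py <<'E'
from h import *
goto([.488,-.238,.004],-3)
c=cam("top"); g=c[0]["image"].astype(int); W=cloud(c)
m=(g.min(2)>110).astype(np.uint8);k,l,s,ce=cv2.connectedComponentsWithStats(m)
for i in range(1,k):
    if s[i,4]>1500 and 240<s[i,0]<400 and s[i,1]>150 and s[i,3]<110:
        ct=cv2.findContours((l==i).astype(np.uint8),0,2)[0][0][:,0]
        r=cv2.minAreaRect(np.array([ray(c,p,.024)[:2]*1000 for p in ct],np.float32)); print("tray",r)
r=rect(W,.036,.056,(.36,.68,.035,.38))[1]; print("board",r)
E
cat > pic.py <<'E'
from h import *
import sys
c=cam("top"); cv2.imwrite(sys.argv[1],cv2.resize(c[0]["image"][190:300,155:375],None,fx=3.6,fy=3.6,interpolation=cv2.INTER_CUBIC))
E
python3 m.py; python3 pic.py pics/top2.png
```

```text
clock: 7.78
eef_pos: [0.4892, -0.2381, 0.0037]
tool_rot: [0.725, 0.689, -0.0, 0.001]
ft_force: [0.4, -4.9, 5.2]
grip_width: 0.0225
grasp_force: 59.2
clock: 7.9
eef_pos: [0.4893, -0.2373, 0.0037]
tool_rot: [0.725, 0.689, 0.001, 0.0]
ft_force: [0.5, -1.1, 6.4]
grip_width: 0.0227
grasp_force: 59.2
at [ 489.3 -237.3    3.7] y-yaw -2.9
shift mm [-0.8 -1.2 -0.3] turn [ 0.0011 -0.0005  0.0017]
tray ((496.5228271484375, -88.27313232421875), (251.98095703125, 180.73638916015625), 86.4378433227539)
tray ((64.32427978515625, -67.0587387084961), (158.77725219726562, 153.370849609375), 65.38583374023438)
board ((511.86102294921875, 195.3998565673828), (287.85015869140625, 237.5220489501953), 86.99173736572266)
```

View pics/top2.png

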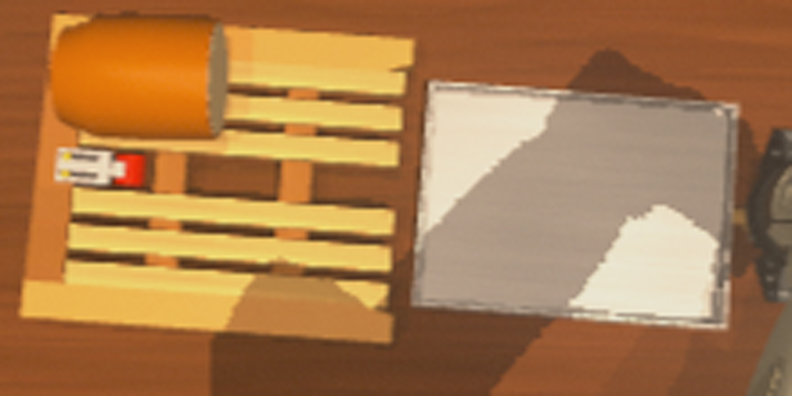

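The tray sits squarely in front of the mouth, with its leading edge at cols 413–432 and the board's edge at cols 393–415. The gaps to the rails look even on both sides. It still needs about +0.55° of yaw and about 2 mm in tool y.

```bash
python3 -m creep '[[[0,1.9,0],[0,0,-0.0096]],[[3,0,0],[0,0,0]],[[4,0,0],[0,0,0]],[[4,0,0],[0,0,0]],[[4,0,0],[0,0,0]],[[4,0,0],[0,0,0]],[[4,0,0],[0,0,0]],[[4,0,0],[0,0,0]],[[4,0,0],[0,0,0]],[[0,0,0],[0,0,0]]]'
python3 m.py; python3 -c "
from h import *
print(bot.get_obs()['ft_torque'])"
```

```text
clock: 9.25
eef_pos: [0.4921, -0.2073, 0.0037]
tool_rot: [0.722, 0.692, -0.0, 0.0]
ft_force: [-0.2, -3.4, 7.2]
grip_width: 0.0227
grasp_force: 59.2
at [ 492.1 -207.3    3.7] y-yaw -2.41
shift mm [-30.9  -2.8  -0.3] turn [0.0005 0.0008 0.0104]
tray ((497.7579040527344, -57.96722412109375), (251.45254516601562, 180.48480224609375), 86.74601745605469)
tray ((59.45401382446289, -27.82988739013672), (159.13677978515625, 137.50038146972656), 68.21403503417969)
board ((511.9502868652344, 195.53749084472656), (287.7672119140625, 237.51950073242188), 86.93081665039062)
[-0.80077528 -0.04147067 -0.07561334]
```

```bash
python3 -m creep '[[[2,0.4,0],[0,0,-0.002]],[[4,0.3,0],[0,0,0]],[[5,0.05,0],[0,0,0]],[[6,0.06,0],[0,0,0]],[[6,0.06,0],[0,0,0]],[[6,0.06,0],[0,0,0]],[[6,0.06,0],[0,0,0]],[[5,0.05,0],[0,0,0]]]'
python3 m.py; python3 -c "
from h import *
print(bot.get_obs()['ft_torque'],bot.get_obs()['ft_force'])"
```

```text
clock: 10.3
eef_pos: [0.4946, -0.1678, 0.0037]
tool_rot: [0.721, 0.693, -0.001, 0.001]
ft_force: [-0.7, -4.5, 6.6]
grip_width: 0.0224
grasp_force: 59.2
at [ 494.6 -167.8    3.7] y-yaw -2.32
shift mm [-70.4  -3.8  -0.1] turn [0.0005 0.0019 0.0119]
tray ((499.9591064453125, -19.555801391601562), (252.71295166015625, 179.67440795898438), 86.14103698730469)
board ((512.2478637695312, 195.44859313964844), (287.50152587890625, 238.17666625976562), 86.96422576904297)
[-0.84034074  0.01063509 -0.11108888] [-0.10960912 -3.50821771  6.97065746]
```

```bash
python3 -m creep '[[[4,0.05,0],[0,0,0]],[[7,0.09,0],[0,0,0]],[[7,0.09,0],[0,0,0]],[[7,0.09,0],[0,0,0]],[[7,0.09,0],[0,0,0]],[[7,0.09,0],[0,0,0]],[[7,0.09,0],[0,0,0]],[[4,0.05,0],[0,0,0]]]'
```

```text
clock: 11.35
eef_pos: [0.4972, -0.1178, 0.0037]
tool_rot: [0.721, 0.693, -0.001, 0.001]
ft_force: [0.2, -5.6, 7.1]
grip_width: 0.0226
grasp_force: 59.3
```

```bash
python3 -m creep '[[[4,0.05,0],[0,0,0]],[[6,0.08,0],[0,0,0]],[[6,0.08,0],[0,0,0]],[[6,0.08,0],[0,0,0]],[[6,0.08,0],[0,0,0]],[[6,0.08,0],[0,0,0]],[[6,0.08,0],[0,0,0]],[[6,0.08,0],[0,0,0]],[[4,0.05,0],[0,0,0]]]'
python3 - <<'E'
from h import *
o=bot.get_obs();print(o["ft_force"],o["ft_torque"])
c=cam("top"); cv2.imwrite("pics/top3.png",cv2.resize(c[0]["image"][190:300,155:375],None,fx=3.6,fy=3.6,interpolation=cv2.INTER_CUBIC))
E
```

```text
clock: 12.48
eef_pos: [0.4997, -0.0681, 0.0037]
tool_rot: [0.721, 0.693, -0.001, 0.001]
ft_force: [-0.3, -6.3, 6.7]
grip_width: 0.0226
grasp_force: 59.4
[-0.25298419 -6.2672475   6.69082991] [-1.23938271e+00  2.00069078e-04 -8.00013917e-02]
```

View pics/top3.png

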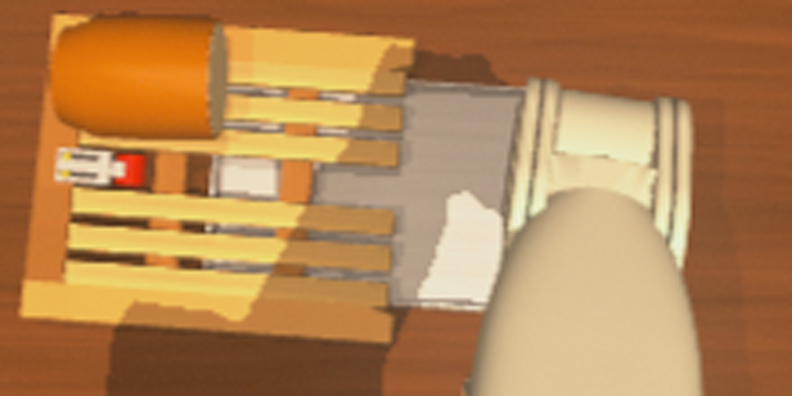

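The picture shows the tray straight in the tunnel, with its leading edge at col 211. The red nose's near edge is at col 146, so about 50 mm remain before catch contact.

```bash
python3 -m creep '[[[3,0.04,0],[0,0,0]],[[4,0.05,0],[0,0,0]],[[4,0.05,0],[0,0,0]],[[4,0.05,0],[0,0,0]],[[4,0.05,0],[0,0,0]],[[4,0.05,0],[0,0,0]],[[4,0.05,0],[0,0,0]],[[3,0.04,0],[0,0,0]],[[2,0.02,0],[0,0,0]],[[2,0.02,0],[0,0,0]],[[2,0.02,0],[0,0,0]]]'
```

```text
clock: 13.9
eef_pos: [0.5015, -0.0325, 0.0037]
tool_rot: [0.721, 0.693, -0.001, 0.001]
ft_force: [-0.2, -6.8, 7.8]
grip_width: 0.0225
grasp_force: 59.4
```

```bash
python3 -m creep '[[[1.5,0.02,0],[0,0,0]],[[1.5,0.02,0],[0,0,0]],[[1.5,0.02,0],[0,0,0]],[[1.5,0.02,0],[0,0,0]]]'; python3 -m creep '[[[1.5,0.02,0],[0,0,0]],[[1.5,0.02,0],[0,0,0]],[[1.5,0.02,0],[0,0,0]],[[1.5,0.02,0],[0,0,0]]]'
```

```text
clock: 14.4
eef_pos: [0.5018, -0.0265, 0.0037]
tool_rot: [0.721, 0.693, -0.001, 0.001]
ft_force: [-0.4, -7.3, 8.7]
grip_width: 0.0225
grasp_force: 59.4
clock: 14.9
eef_pos: [0.5021, -0.0206, 0.0037]
tool_rot: [0.721, 0.693, -0.001, 0.001]
ft_force: [-0.8, -6.6, 7.1]
grip_width: 0.0224
grasp_force: 59.4
```

```bash
for i in 1; do python3 -m creep '[[[1,0.01,0],[0,0,0]],[[1,0.01,0],[0,0,0]],[[1,0.01,0],[0,0,0]],[[1,0.01,0],[0,0,0]],[[1,0.01,0],[0,0,0]]]'; python3 -m creep '[[[1,0.01,0],[0,0,0]],[[1,0.01,0],[0,0,0]],[[1,0.01,0],[0,0,0]],[[1,0.01,0],[0,0,0]]]'; done | grep -E "eef|ft"
```

```text
eef_pos: [0.5024, -0.0156, 0.0037]
ft_force: [0.2, -6.9, 8.9]
eef_pos: [0.5025, -0.0118, 0.0037]
ft_force: [-1.2, -8.8, 7.8]
```

```bash
python3 -m creep '[[[1,0.01,0],[0,0,0]],[[1,0.01,0],[0,0,0]],[[1,0.01,0],[0,0,0]],[[1,0.01,0],[0,0,0]]]' | grep -E "eef|ft"
```

```text
eef_pos: [0.5026, -0.009, 0.0037]
ft_force: [-0.7, -11.8, 8.4]
```

```bash
python3 -m creep '[[[1,0.01,0],[0,0,0]],[[1,0.01,0],[0,0,0]],[[0,0,0],[0,0,0]]]' | grep -E "eef|ft"
```

```text
eef_pos: [0.5027, -0.0066, 0.0037]
ft_force: [0.2, -10.0, 8.4]
```

```bash
python3 -m creep '[[[1,0.01,0],[0,0,0]],[[1,0.01,0],[0,0,0]],[[0,0,0],[0,0,0]]]' | grep -E "eef|ft"
```

```text
eef_pos: [0.5028, -0.0045, 0.0037]
ft_force: [-0.6, -9.0, 8.1]
```

```bash
for k in 1; do python3 -m creep '[[[1,0.01,0],[0,0,0]],[[1,0.01,0],[0,0,0]],[[1,0.01,0],[0,0,0]],[[0,0,0],[0,0,0]]]'; done | grep -E "eef|ft"
```

```text
eef_pos: [0.503, -0.0015, 0.0037]
ft_force: [-0.7, -8.1, 8.8]
```

```bash
python3 -m creep '[[[1,0.01,0],[0,0,0]],[[1,0.01,0],[0,0,0]],[[0,0,0],[0,0,0]]]' | grep -E "eef|ft"
```

```text
eef_pos: [0.5031, 0.0007, 0.0037]
ft_force: [0.4, -7.7, 8.6]
```

```bash
python3 -m creep '[[[0.5,0.01,0],[0,0,0]],[[0.5,0,0],[0,0,0]],[[0,0,0],[0,0,0]]]' | grep -E "eef|ft"; python3 pic.py pics/top4.png
```

```text
eef_pos: [0.5031, 0.0017, 0.0037]
ft_force: [0.9, -8.4, 9.2]
```

View pics/top4.png

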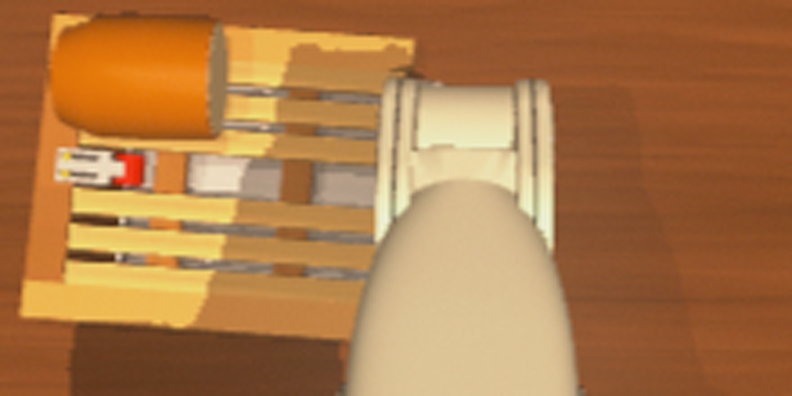

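The tray edge, at about col 122 in the gaps, is now under the red nose at cols 112–145. I'll continue in fine steps.

```bash
python3 -m creep '[[[0.5,0,0],[0,0,0]],[[0.5,0.01,0],[0,0,0]],[[0.5,0,0],[0,0,0]],[[0,0,0],[0,0,0]]]' | grep -E "eef|ft"
```

```text
eef_pos: [0.5032, 0.0034, 0.0037]
ft_force: [-0.0, -8.4, 7.1]
```

```bash
python3 -m creep '[[[0.5,0,0],[0,0,0]],[[0.5,0.01,0],[0,0,0]],[[0,0,0],[0,0,0]]]' | grep -E "eef|ft"
```

```text
eef_pos: [0.5033, 0.0045, 0.0037]
ft_force: [0.6, -7.3, 7.4]
```

```bash
python3 -m creep '[[[0.5,0,0],[0,0,0]],[[0.5,0.01,0],[0,0,0]],[[0,0,0],[0,0,0]]]' | grep -E "eef|ft"
```

```text
eef_pos: [0.5033, 0.0057, 0.0037]
ft_force: [0.8, -6.9, 9.0]
```

```bash
python3 -m creep '[[[0.5,0,0],[0,0,0]],[[0.5,0.01,0],[0,0,0]],[[0,0,0],[0,0,0]]]' | grep -E "eef|ft"
```

```text
eef_pos: [0.5034, 0.0065, 0.0037]
ft_force: [-0.7, -7.5, 8.8]
```

```bash
python3 -m creep '[[[0.5,0,0],[0,0,0]],[[0.5,0.01,0],[0,0,0]],[[0,0,0],[0,0,0]]]' | grep -E "eef|ft"
```

```text
eef_pos: [0.5034, 0.0067, 0.0037]
ft_force: [-0.0, -9.2, 7.7]
```

```bash
python3 -m creep '[[[0.5,0,0],[0,0,0]],[[0,0,0],[0,0,0]]]' | grep -E "eef|ft"
```

```text
eef_pos: [0.5034, 0.0068, 0.0037]
ft_force: [-0.0, -11.2, 8.7]
```

The firm rise in force with almost no motion, about 18 mm after the catch began lifting, is the stop. One more light nudge, then release.

```bash
python3 -m creep '[[[0.5,0,0],[0,0,0]],[[0,0,0],[0,0,0]],[[0,0,0],[0,0,0]]]' | grep -E "eef|ft"
```

```text
eef_pos: [0.5033, 0.0069, 0.0037]
ft_force: [-0.9, -12.4, 9.3]
```

```bash
python3 -m creep '[[[-0.5,0,0],[0,0,0]],[[-0.5,0,0],[0,0,0]],[[-0.3,0,0],[0,0,0]],[[0,0,0],[0,0,0]]]'
```

```text
clock: 21.7
eef_pos: [0.5034, 0.0069, 0.0037]
tool_rot: [0.722, 0.692, -0.001, 0.001]
ft_force: [0.4, -7.8, 9.2]
grip_width: 0.0225
grasp_force: 59.4
```

```bash
python3 -m creep '[[[0,0,0],[0,0,0]],[[0,0,0],[0,0,0]],[[0,0,0],[0,0,0]],[[0,0,0],[0,0,0]],[[0,0,0],[0,0,0]]]' 60; python3 -m creep '[[[0,0,-5],[0,0,0]],[[0,0,-10],[0,0,0]],[[0,0,-20],[0,0,0]],[[0,0,-30],[0,0,0]],[[-25,0,-40],[0,0,0]],[[-50,0,-30],[0,0,0]],[[-55,0,-20],[0,0,0]],[[-55,0,0],[0,0,0]],[[-50,0,0],[0,0,0]],[[0,0,0],[0,0,0]]]'
python3 - <<'E'
from h import *
c=cam("top"); a=c[0]["image"][190:300,155:300]
c=cam("side"); b=c[0]["image"][205:325,225:365]
f=lambda i:cv2.resize(i,(390,300),interpolation=cv2.INTER_CUBIC)
cv2.imwrite("pics/end.png",np.hstack([f(a),f(b)]))
E
```

```text
clock: 22.32
eef_pos: [0.5038, 0.0083, 0.0032]
tool_rot: [0.722, 0.692, -0.0, -0.0]
ft_force: [-1.1, 0.5, 0.6]
grip_width: 0.06
grasp_force: 0.0
clock: 23.58
eef_pos: [0.4939, -0.2302, 0.1591]
tool_rot: [0.724, 0.69, 0.0, 0.001]
ft_force: [-0.4, 0.6, -0.4]
grip_width: 0.06
grasp_force: 0.0
```

View pics/end.png

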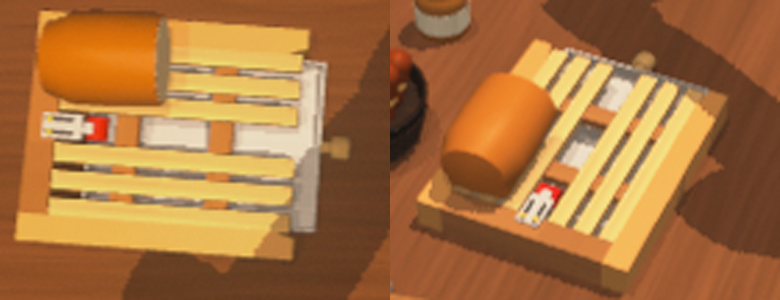

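The tray is home, evenly seated, with the loaf undisturbed. As a quick check that the catch dropped, I'll compare the red nose in the side view with the first picture.

```bash
python3 - <<'E'
from h import *
def cen(i):
    g=i.astype(float)[265:305,262:305]; w=np.clip(g[...,2]-2.2*g[...,1]-20,0,None)*(g[...,1]<60); v,u=np.mgrid[:40,:43]
    return (u*w).sum()/w.sum()+262,(v*w).sum()/w.sum()+265,w.sum()
c=cam("side"); print(cen(cv2.imread("pics/side0.png")),cen(c[0]["image"]))
a=np.array([.517,.277,.045]);print(proj(c,a+[0,0,.0025])-proj(c,a))
print(ray(c,[0,0],0)is not None, bot.get_obs()["clock"])
A=cv2.imread("pics/side0.png").astype(int);B=c[0]["image"].astype(int)
d=np.abs(A-B).sum(2)[275:300,268:292];print((d>40).astype(int))
E
```

```text
(np.float64(282.7720454762587), np.float64(280.81952804050826), np.float64(2093.4)) (np.float64(283.2289894947474), np.float64(281.36518259129565), np.float64(1599.2))
[-0.00968913 -0.5372344 ]
True 23.725
[[0 0 0 0 0 0 0 0 0 0 0 0 0 0 0 0 0 0 0 0 0 0 0 0]
 [0 0 0 0 0 0 0 0 0 0 0 0 0 0 0 0 0 0 0 0 0 0 0 0]
 [0 0 0 0 0 0 0 0 0 0 0 0 1 0 0 0 0 0 0 0 0 0 0 0]
 [0 0 0 0 0 0 0 0 0 0 0 0 1 1 1 1 1 0 0 0 0 0 0 0]
 [0 0 0 0 0 0 0 0 0 0 0 0 0 0 1 1 1 0 1 1 0 0 0 0]
 [0 0 0 0 0 0 0 0 0 0 0 0 0 0 0 0 0 1 1 1 0 0 0 0]
 [0 0 0 0 0 0 0 0 0 0 0 0 0 0 0 0 0 0 1 1 1 0 0 0]
 [0 0 0 0 0 0 0 0 0 0 0 0 0 0 0 0 0 0 0 1 0 0 0 0]
 [0 0 0 0 0 0 0 0 0 0 0 0 0 0 0 0 0 0 0 0 0 0 0 0]
 [0 0 0 0 0 0 0 0 0 0 0 0 0 0 0 0 0 0 0 0 0 0 0 0]
 [0 0 0 0 0 0 0 0 0 0 0 0 0 0 0 0 0 0 0 0 0 0 0 0]
 [0 0 0 0 0 0 0 0 0 0 0 0 0 0 0 0 0 0 0 0 0 0 0 0]
 [0 0 0 0 0 0 0 0 0 0 0 0 0 0 0 0 0 0 0 0 0 0 0 0]
 [0 0 0 0 0 0 0 0 0 0 0 0 0 0 1 1 0 0 0 0 0 0 0 0]
 [0 0 0 0 0 0 0 0 0 0 0 0 0 0 1 1 0 0 0 0 0 0 0 0]
 [0 0 0 0 0 0 0 0 0 0 0 0 0 0 0 0 0 0 0 0 0 0 0 0]
 [0 0 0 0 0 0 0 0 0 0 0 0 0 0 0 0 0 0 0 0 0 0 0 1]
 [0 0 0 0 0 0 0 0 0 0 0 0 0 0 0 0 0 0 0 0 0 0 0 1]
 [0 0 0 0 0 0 0 0 0 0 0 0 0 0 0 0 0 0 0 0 0 0 1 1]
 [0 0 0 0 0 0 0 0 0 0 0 0 0 0 0 0 0 0 0 0 0 0 1 1]
 [0 0 0 0 0 0 0 0 0 0 0 0 0 0 0 0 0 0 0 0 0 1 1 0]
 [0 0 0 0 0 0 0 0 0 0 0 0 0 0 0 0 0 0 0 0 0 1 1 0]
 [0 0 0 0 0 0 0 0 0 0 0 0 0 0 0 0 0 0 0 0 0 0 0 0]
 [0 0 0 0 0 0 0 0 0 0 0 0 0 0 0 0 0 0 0 0 0 0 0 0]
 [0 0 0 0 0 0 0 0 0 0 0 0 0 0 0 0 0 0 0 0 0 0 0 0]]
```

The catch's left and bottom outlines are unchanged from the first picture. Only the background behind it differs, which is now tray steel. So it is down at rest, which fits the force profile.

```bash
python3 -c "
from h import *
print(workorder.job_done())"
```

```text
the job is handed in; nothing more can be done
None
```

The tray is back under the board, against the rubber stop with the catch down behind its wall as far as force and pictures show; pushing peaked near 12 N, the knob is released, the loaf looks unmoved, and I handed the job in at about 24 s.

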